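# Clear spilt rock sugar from the bamboo shelf

### The arm

A 6-joint arm with a two-finger parallel gripper is mounted at the origin on the work surface. World frame = base frame: x ahead of the robot, y to its left, z up, the work surface at z = 0. Lengths are in mm, angles in degrees, forces in N, time in s.
With the tool pointing down it reaches from about 350 to 850 mm from the base axis. Payload 8.1 kg.
Tool frame: the origin (TCP) lies midway between the tips of the shut fingers; the grasp point (between the pads) lies 19 mm behind it (r.pinch_z is the distance from the TCP to the grasp point, in mm); z points along the fingers, y is the line along which they close (so a half turn about z gives the same grasp; the last joint's range is limited). The gripper opens to 85 mm and grips with 20 to 120 N. Pads are 22 mm wide; open, the fingers measure 114 mm over their backs; the gripper's body (76 mm by 85 mm) begins 54 mm behind the grasp point. The pads swing forward as they close: fully open they stand 13 mm farther back than shut.
Start: joints at [-69.465, 7.471, 85.268, -0, 87.261, -4.893], TCP at [257.644, -541.871, 205.992] pointing down, gripper open.
Joint ranges: [-169.43, 169.43], [-51.17, 129.36], [1.28, 143.12], [-76.62, 256.62], [0, 156.53], [-152.29, 152.29]. Speed limits (degrees/s): [136.94, 136.94, 159.86, 180, 180, 180].

### API

Orientations are given as [roll, pitch, yaw] about the fixed x, y, z axes, in that order (R = Rz(yaw) Ry(pitch) Rx(roll)).
In Python, from bench import r gives the robot as it stands.
- The arm moves only by the shell command python3 -m jog 'ROWS' [OPENING] [FORCE]. ROWS is JSON, one flat list of numbers, 6 for each row, row after row: the shift along the tool's x, y, z in m, then the turn, a rotation vector about the tool's x, y, z in rad. A call has 1 to 8 rows; each row is the pose to reach, as a shift and turn from the pose commanded when the call began, along the tool's axes at that moment; what a row does not reach only later rows make up. A row lasts 1/8 s, in which the tool goes at most 62.5 mm and 10.7 degrees, less where a joint would pass 70% of its speed; a pose out of reach is approached as far as the arm can. A call with a gripper value outside its range is refused whole. OPENING is the opening, from -1 (shut) to 1 (fully open), set as the call begins (- or left out, the last holds). The fingers move at their own pace and stop on an object; FORCE is the grip in N (left out, the last holds). Time passes only in rows, so rows that repeat a pose let the fingers close. It gives the time, the measured TCP pose, the force, the opening and the grip force at its end, in the units of the state.
- r.sense(): the state, without advancing time (a new reading comes with each control period).
- r.snapshot(name): name is "scene" or "top" or "wrist"; returns a dict with "pixels" (480x640x3 uint8, red, green, blue), "range_z" (480x640 float32, mm along the optical axis (not along the pixel's ray), 0 where there is no reading), "K" (3x3 intrinsics, pixels), "k1" (the pictures are not rectified: a ray, as slopes to the right and down, at radius r is drawn at 1 + k1 r^2 times it, then the intrinsics apply), "rvec" (rotation vector, rad) and "tvec" (3), from world to camera coordinates, as OpenCV has them. Camera axes: x right, y down, z forward; pixel columns grow to the right and rows downward; lengths in mm; the calibration is good to about 2 mm. A picture is of the moment at which its call begins.
- r.hand_in(): hands the job in; it is judged then, once.
Trained networks look in a picture, given as the dict that the camera call returned (one of the last four; its "shot" number tells which), for a name from the list of things; names that differ only in an ending like _2 or _b are one class to them, and where a whole thing is asked for, a point or a joint stands for the part that bears it (a point fixed in the world has none). Each returns a list of dicts, best first, with "score" (0 to 1); they miss things now and then, are a little off and sometimes report something else, mostly with a low value. They report only what shows in the picture. A call takes as long as a camera call. They do not tell look-alikes from the thing itself.
- r.look_for(picture, target): "bbox" ([left, top, right, bottom] in pixels, round what is visible of it).
- r.outline_of(picture, target): "region" (480x640 bool, what is visible of it) and "bbox" ([left, top, right, bottom] in pixels, round what is visible of it).
The state is a dict: "time": time; "joint_pos": joint angles; "qd": joint speeds; "joint_efforts": joint torques, N m; "tool_pos": TCP position; "tcp_rot": TCP orientation; "ft_force": force on the tool from outside, world axes, zero at the start; "wrist_torque": the same for the moment, N m; "finger_gap": finger opening in mm; "grip_force": force on a finger pad.
Only numpy, scipy, OpenCV 4.12 (cv2) and the standard library are available. Lean on these libraries where they do the work, as an engineer would, in place of code of your own. Each camera call takes 0.05 s, during which the arm holds its last target. There are 200 camera calls.

### The job

Collect all the old sugar in the blue tray: use the scraper block to wipe the four sugar lumps off the top of the bamboo shelf over its end into the tray, and tip the three lumps out of the steel scoop into the tray as well, in either order. Do not touch the lumps with the gripper and leave the sugar bowl, jar and pepper mill where they are. Finish with the scoop standing level and the scraper put down, both on the counter outside the tray.

Things in the scene. Friction and masses are not known exactly. Their poses are not given: they have to be found in the camera images.
- shelf: Two-tier bamboo shelf, fixed. Origin on the counter under its centre. Upper tier 250 mm (x, depth) by 320 mm (y), surface 100 mm up, board 16 mm thick; lips 8 mm thick, 12 mm high on the front and back edges (x = -121, +121 mm); ends (y = -160, +160 mm) open. Sugar lumps lie on its front half, x = -90 to -30 mm; the sugar bowl on its back half.
- tray: Blue open tray, fixed, 190 (x) x 150 (y) x 50 mm high, walls and floor 4 mm, on the counter under one end of the upper tier (either end) so that what is pushed off falls in. Origin on the counter under its centre, which is about 60 mm outside the tier's end and 55 mm in front of (robot side, -x) the shelf's centre line.
- scraper: Scraper block, standing on the counter: green silicone foot 100 x 28 x 25 mm (x, y, z), above it a dark wooden grip 84 x 24 mm up to 75 mm height. Origin at the centre of its underside; x along its 100 mm length, y across its thickness, z up. 0.2 kg. Stands to the front left or front right. Its two faces are alike.
- scoop: Steel scoop, 0.15 kg, front left or right. Origin under its floor (x -38 to 30 mm, 3 mm thick); x to the nose, z up. A 30 degree ramp ends at the open nose, x 80, z 29 mm. Walls 45 mm high at x = -38, y = -36, 36 mm. Handle: black bar along x from -38 to -122 mm, 16 wide, 14 tall, centre z = 38 mm. Holds three lumps; they slide out with the nose pointing straight down.
- bowl: Blue ceramic sugar bowl with lid, bystander, standing on the back half of the upper tier; 84 mm diameter, 86 mm high; origin at the centre of its underside.
- jar: Amber jar with black lid, bystander, 68 mm diameter, 120 mm high, standing on the counter beside the other end of the shelf from the tray; origin at the centre of its underside.
- mill: Dark wooden pepper mill, bystander, 58 mm diameter, 140 mm high, standing on the counter in front of the shelf between the scoop and scraper; origin at the centre of its underside.
- lump0: brown rock-sugar lump, a rounded box 24 x 20 x 18 mm (x, y, z), 12 g; origin at the centre of its 24 x 20 underside; at the start on the front half of the shelf's upper tier
- lump1: brown rock-sugar lump, a rounded box 24 x 20 x 18 mm (x, y, z), 12 g; origin at the centre of its 24 x 20 underside; at the start on the front half of the shelf's upper tier
- lump2: brown rock-sugar lump, a rounded box 24 x 20 x 18 mm (x, y, z), 12 g; origin at the centre of its 24 x 20 underside; at the start on the front half of the shelf's upper tier
- lump3: brown rock-sugar lump, a rounded box 24 x 20 x 18 mm (x, y, z), 12 g; origin at the centre of its 24 x 20 underside; at the start on the front half of the shelf's upper tier
- lump4: brown rock-sugar lump, a rounded box 24 x 20 x 18 mm (x, y, z), 12 g; origin at the centre of its 24 x 20 underside; at the start in the scoop
- lump5: brown rock-sugar lump, a rounded box 24 x 20 x 18 mm (x, y, z), 12 g; origin at the centre of its 24 x 20 underside; at the start in the scoop
- lump6: brown rock-sugar lump, a rounded box 24 x 20 x 18 mm (x, y, z), 12 g; origin at the centre of its 24 x 20 underside; at the start in the scoop
Things that resemble listed ones, but are neither listed nor needed, are in the scene too. What is shaped like the scoop but yellow is not meant.

How it is judged:
By the outcome, as a careful person would: the job done as asked, in the order asked, and still so for the second after the job is handed in, with the robot touching nothing.
It also fails if it takes over 72 s, if anything falls off the work surface, if the arm or the gripper's body presses on something with over 40 N, if the wrist force passes 120 N, or if a joint passes its speed limit or range.

## Working session

There is one attempt and no reset: what is moved stays moved. The work goes in short steps, Python scripts to look and compute and a shell command to move; the robot and the scene stay as the last step left them, time stands still between calls to the robot, and variables do not carry over. Pictures are saved under pics/ and viewed, at most 12 in all, crops included, and the job is handed in when it is done.

```bash
ls; mkdir -p pics
cat > h.py <<'E'
import numpy as np, cv2
from bench import r
from scipy.spatial.transform import Rotation as Ro
def rays(s):
    K=np.array(s["K"],float); v,u=np.mgrid[0:480,0:640]
    d=np.array([s["k1"],0,0,0,0],float)
    p=cv2.undistortPoints(np.stack([u,v],-1).reshape(-1,1,2).astype(float),K,d).reshape(480,640,2)
    return np.dstack([p,np.ones((480,640))])
def cloud(s):
    R=cv2.Rodrigues(np.array(s["rvec"],float))[0]; t=np.array(s["tvec"],float).ravel()
    P=rays(s)*s["range_z"][...,None]
    W=(P-t)@R; W[s["range_z"]<=0]=np.nan
    return W
def save(s,n): cv2.imwrite("pics/"+n,s["pixels"][...,::-1])
E
python3 - <<'E'
from h import *
import pickle
print(r.sense(), r.pinch_z)
for n in ["scene","top"]:
    s=r.snapshot(n); save(s,n+"0.png"); W=cloud(s)
    print(n,(-cv2.Rodrigues(np.array(s["rvec"],float))[0].T@np.ravel(s["tvec"])).round())
    for k in ["shelf","tray","scraper","scoop","bowl","jar","mill","lump0"]:
        for o in r.outline_of(s,k):
            m=o["region"]; P=W[m]; P=P[~np.isnan(P[:,0])]
            if len(P): print(k,round(o["score"],2),[int(x) for x in o["bbox"]],"med",np.median(P,0).round(),"lo",np.percentile(P,3,0).round(),"hi",np.percentile(P,97,0).round())
E
```

```text
pics
{'time': 0.0, 'joint_pos': array([-6.94648152e+01,  7.51444496e+00,  8.53309218e+01, -3.11365836e-03,
        8.72619049e+01, -4.89178515e+00]), 'qd': array([-0.12144232, -0.0284128 ,  0.04140196,  0.00236769,  0.02079877,
       -0.00711308]), 'joint_efforts': array([-1.93467545e-04, -5.69389451e+01, -5.00553775e+01, -1.15123203e-04,
        1.46446333e-02,  4.65098663e-05]), 'tool_pos': array([ 257.41373096, -541.29850922,  204.93565648]), 'tcp_rot': array([-1.79892854e+02, -6.04899423e-03,  2.54271160e+01]), 'ft_force': array([ 0.58224339, -0.3274173 ,  0.115382  ]), 'wrist_torque': array([-0.02316226, -0.00551494,  0.00203712]), 'grip_force': 0.0, 'finger_gap': 85.30002580713071} 18.700000000000003
scene [ 1.58e+03 -1.00e+00  8.61e+02]
shelf 0.79 [182, 228, 366, 365] med [729.   8. 100.] lo [ 553. -155.   26.] hi [798. 144. 112.]
tray 0.57 [347, 236, 430, 320] med [604. 237.   9.] lo [523. 176.   2.] hi [714. 290.  51.]
scraper 0.81 [148, 204, 186, 251] med [ 408. -229.   44.] lo [ 360. -256.    5.] hi [ 438. -205.   76.]
scraper 0.38 [251, 253, 264, 265] med [625. -33. 114.
[... 1995 characters left out ...]
05.] lo [ 589. -249.    7.] hi [ 645. -193.  122.]
jar 0.65 [363, 162, 377, 177] med [630.  28. 117.] lo [620.  19. 103.] hi [643.  38. 120.]
mill 0.8 [364, 265, 397, 301] med [416. -11. 122.] lo [397. -37.   9.] hi [442.   9. 138.]
lump0 0.64 [424, 182, 438, 197] med [596. -91. 117.] lo [ 586. -103.  108.] hi [608. -81. 120.]
lump0 0.64 [270, 284, 283, 294] med [399. 196.  21.] lo [391. 186.  18.] hi [409. 205.  25.]
lump0 0.55 [269, 297, 281, 306] med [372. 200.  20.] lo [363. 189.  11.] hi [381. 210.  24.]
lump0 0.51 [331, 166, 339, 184] med [614.  95. 117.] lo [605.  86. 105.] hi [627. 103. 120.]
lump0 0.44 [389, 171, 405, 182] med [618. -28. 117.] lo [607. -41.  99.] hi [634. -17. 120.]
```

View pics/top0.png

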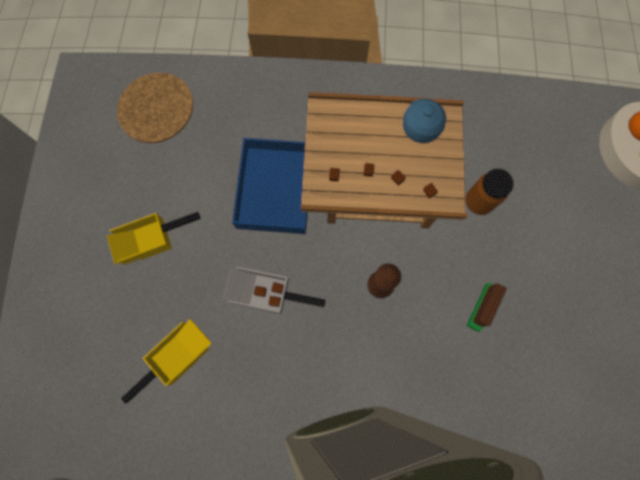

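Run:
```python
from h import *
s=r.snapshot("top"); W=cloud(s)
def rect(m,name):
    P=W[m&~np.isnan(W[...,0])]; c=cv2.minAreaRect(P[:,:2].astype(np.float32)); print(name,len(P),[np.round(x,1) for x in c], P.mean(0).round(1))
def box(x0,x1,y0,y1,z0,z1): return (W[...,0]>x0)&(W[...,0]<x1)&(W[...,1]>y0)&(W[...,1]<y1)&(W[...,2]>z0)&(W[...,2]<z1)
rect(box(320,470,-290,-170,66,85),"scraper top")
for o in r.outline_of(s,"scraper")[:1]: 
    P=W[o["region"]]; print("scr z",np.nanpercentile(P[:,2],[50,90,98]))
rect(box(330,450,80,320,38,55),"scoop rim+handle")
# handle: pixels of dark color
hs=cv2.cvtColor(s["pixels"],cv2.COLOR_RGB2HSV)
m=box(330,450,80,320,34,55)&(hs[...,2]<80); rect(m,"handle"); 
P=W[m]; print("hz",np.median(P[:,2]))
rect(box(500,800,-180,180,94,106),"shelf top")
rect(box(500,730,160,310,35,58),"tray rim")
rect(box(320,520,-100,60,110,150),"mill"); rect(box(560,680,-290,-165,100,135),"jar"); rect(box(650,800,-140,0,140,200),"bowl")
```

```text
scraper top 581 [array([ 388.9, -228. ]), array([26.3, 84.5]), np.float64(66.0)] [ 388.  -226.2   73.9]
scr z [70.09663488 75.83094472 77.30432035]
scoop rim+handle 604 [array([385.8, 190. ]), array([189.2,  72.8]), np.float64(82.7)] [383.6 172.8  44.4]
handle 352 [array([378.6, 137.4]), array([83.1, 16.3]), np.float64(82.2)] [378.2 137.5  44.3]
hz 44.57899993744601
shelf top 15057 [array([668. ,  -2.9]), array([245. , 320.5]), np.float64(1.1)] [664.    6.   99.6]
tray rim 783 [array([616.3, 229.8]), array([137.3, 192.9]), np.float64(90.0)] [615.8 252.2  46.2]
mill 550 [array([422.9, -16.7]), array([48. , 48.4]), np.float64(49.9)] [421.3 -15.4 128.7]
jar 791 [array([ 622.1, -225.6]), array([59.3, 60.8]), np.float64(80.8)] [ 619.2 -223.5  118.2]
bowl 1397 [array([729.5, -72.3]), array([81.2, 81.2]), np.float64(87.6)] [721.7 -70.  162.8]
```

Run:
```python
from h import *
s=r.snapshot("top")
cv2.imwrite("pics/crop0.png",cv2.resize(s["pixels"][60:340,200:540,::-1],None,fx=2.1,fy=2.1,interpolation=cv2.INTER_CUBIC))
```

```text
(no output)
```

View pics/crop0.png

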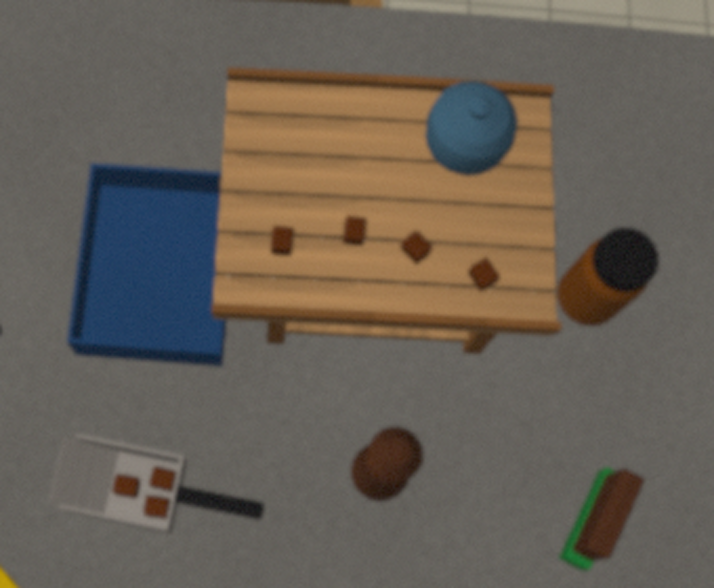

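The top view shows the tray at the +y end of the shelf (pixel 272,186), the scoop with its nose to +y (260,290), and the scraper front right (487,305). The mill is between them (383,280) and the bowl is on the back half of the shelf (425,120). Four lumps lie on the shelf in a row from 335,174 to 431,190.

```bash
cat > goal.py <<'E'
# goal.py x y z roll pitch yaw : shift (m, tool axes) and turn (rad) from the present pose
import sys; from h import *
g=list(map(float,sys.argv[1:])); s=r.sense()
R=Ro.from_euler("xyz",s["tcp_rot"],degrees=True); G=Ro.from_euler("xyz",g[3:],degrees=True)
print("t",s["time"],"pos",s["tool_pos"].round(1),s["tcp_rot"].round(1),"q",s["joint_pos"].round(0))
print("rows:",(R.inv().apply(np.array(g[:3])-s["tool_pos"])/1000).round(4),(R.inv()*G).as_rotvec().round(3))
E
python3 goal.py 389 -228 110 180 0 -24; python3 goal.py 389 -228 33 180 0 -24
```

```text
t 1.05 pos [ 257.7 -541.9  206. ] [180.   -0.   25.4] q [-69.   7.  85.   0.  87.  -5.]
rows: [ 0.2534 -0.2271  0.096 ] [ 0.    -0.     0.863]
t 1.05 pos [ 257.7 -541.9  206. ] [180.   -0.   25.4] q [-69.   7.  85.   0.  87.  -5.]
rows: [ 0.2534 -0.2271  0.173 ] [ 0.    -0.     0.863]
```

```bash
python3 -m jog '[0.253,-0.227,0.096,0,0,0.863, 0.253,-0.227,0.096,0,0,0.863, 0.253,-0.227,0.096,0,0,0.863, 0.253,-0.227,0.096,0,0,0.863, 0.253,-0.227,0.096,0,0,0.863, 0.253,-0.227,0.096,0,0,0.863, 0.253,-0.227,0.096,0,0,0.863, 0.253,-0.227,0.096,0,0,0.863]' 1 60
python3 goal.py 389 -228 33 180 0 -24
python3 - <<'E'
from h import *
s=r.snapshot("wrist"); save(s,"w1.png"); W=cloud(s)
m=(W[...,2]>64)&(W[...,2]<85)&(np.hypot(W[...,0]-389,W[...,1]+228)<90)
P=W[m]; print(len(P),cv2.minAreaRect(P[:,:2].astype(np.float32)),P.mean(0), np.nanpercentile(P[:,2],[10,50,90]))
E
```

```text
time: 2.05
tool_pos: [388.9, -228.8, 110.5]
tcp_rot: [180.0, -0.0, -24.0]
ft_force: [-0.2, -0.3, 0.9]
finger_gap: 85.4
grip_force: 0.0
t 2.05 pos [ 388.9 -228.8  110.5] [180.  -0. -24.] q [-37. -12. 115.  -0.  78.  77.]
rows: [-0.0003 -0.0008  0.0775] [ 0.001 -0.001  0.001]
6464 ((388.69000244140625, -230.24267578125), (24.088478088378906, 83.94935607910156), 65.6386947631836) [ 391.78298831 -231.63798842   75.48639556] [74.48586189 75.67249593 76.54829138]
```

View pics/w1.png

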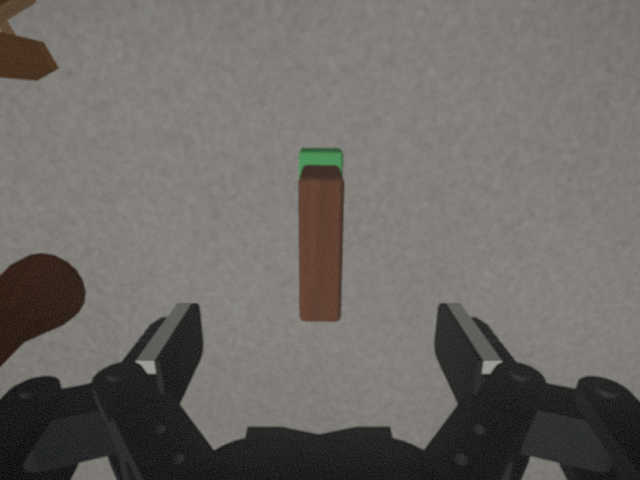

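The wrist view shows the scraper upright at column 320, midway between the fingers, and the yaw matches. I'll descend, grip and lift.

```bash
python3 -m jog '[0,-0.001,0.04,0,0,0, 0,0.001,0.077,0,0,0, 0,0.001,0.077,0,0,0]' 1 80
python3 -m jog '[0,0,0,0,0,0, 0,0,0,0,0,0, 0,0,0,0,0,0, 0,0,0,0,0,0, 0,0,0,0,0,0, 0,0,0,0,0,0]' -1 80
python3 -m jog '[0,0,-0.06,0,0,0, 0,0,-0.12,0,0,0, 0,0,-0.17,0,0,0, 0,0,-0.17,0,0,0]'
python3 goal.py 611 -136 150 180 0 1;python3 - <<'E'
from h import *
s=r.snapshot("wrist"); save(s,"w2.png")
s=r.snapshot("scene"); W=cloud(s); p=r.sense()["tool_pos"]; print(p)
m=(np.hypot(W[...,0]-p[0],W[...,1]-p[1])<60)&(W[...,2]<p[2]); 
hs=cv2.cvtColor(s["pixels"],cv2.COLOR_RGB2HSV); m&=(hs[...,0]>45)&(hs[...,0]<80)&(hs[...,1]>100)
print(m.sum(),np.percentile(W[m][:,2],[3,10,50,90,97]), cv2.minAreaRect(W[m][:,:2].astype(np.float32)))
E
```

```text
time: 2.48
tool_pos: [385.7, -228.8, 30.7]
tcp_rot: [-179.9, 0.3, -24.1]
ft_force: [-1.0, 0.3, 0.2]
finger_gap: 85.3
grip_force: 0.0
time: 3.22
tool_pos: [389.3, -230.0, 34.4]
tcp_rot: [180.0, -0.1, -24.0]
ft_force: [-0.6, 0.2, 6.9]
finger_gap: 22.2
grip_force: 79.5
time: 3.72
tool_pos: [390.7, -230.8, 208.3]
tcp_rot: [179.9, -0.5, -24.0]
ft_force: [-0.0, -0.1, -1.9]
finger_gap: 22.1
grip_force: 79.4
t 3.725 pos [ 390.7 -230.8  208.3] [179.9  -0.5 -24. ] q [-37. -16. 108.   0.  88.  77.]
rows: [ 0.1622 -0.1764  0.0594] [ 0.004 -0.008 -0.436]
[ 388.31729985 -229.08743556  202.91400645]
421 [172.38558666 174.54522078 186.16815456 195.27280531 196.82252926] ((397.4140930175781, -226.11395263671875), (29.64334487915039, 104.29371643066406), 56.87807846069336)
```

```bash
python3 -m jog '[0.04,-0.044,0,0,0,-0.11, 0.08,-0.088,0,0,0,-0.22, 0.12,-0.132,0,0,0,-0.33, 0.165,-0.175,0,0,0,-0.436, 0.165,-0.175,0,0,0,-0.436, 0.165,-0.175,0,0,0,-0.436]'
python3 goal.py 611 -138 136 180 0 1
python3 - <<'E'
from h import *
s=r.snapshot("top"); save(s,"t2.png"); W=cloud(s)
for o in r.outline_of(s,"lump0"): print(o["score"],np.nanmedian(W[o["region"]],0).round())
s=r.snapshot("scene"); save(s,"s2.png")
E
```

```text
time: 4.58
tool_pos: [608.7, -136.0, 199.9]
tcp_rot: [-179.9, 0.3, 1.0]
ft_force: [0.0, -0.7, -0.8]
finger_gap: 21.9
grip_force: 79.2
t 4.575 pos [ 608.7 -136.   199.9] [-179.9    0.3    1. ] q [-17.  12.  81.  -0.  87.  72.]
rows: [0.0025 0.0022 0.0639] [-0.001  0.005 -0.001]
0.68 [618. -27. 117.]
0.64 [629.  28. 117.]
0.63 [372. 200.  20.]
0.62 [401. 196.  21.]
0.61 [596. -91. 117.]
0.51 [615.  95. 117.]
```

View pics/s2.png

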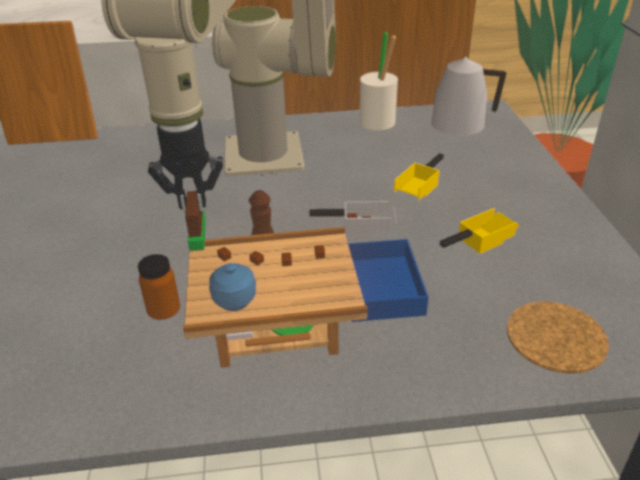

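```bash
python3 -m jog '[0.003,0.002,0.03,0,0,0, 0.003,0.002,0.055,0,0,0, 0.003,0.002,0.063,0,0,0, 0.003,0.002,0.063,0,0,0, 0.003,0.002,0.063,0,0,0]'
python3 goal.py 609 -138 136 180 0 1.1
python3 - <<'E'
from h import *
s=r.snapshot("scene"); W=cloud(s); p=r.sense()["tool_pos"]; print(p)
hs=cv2.cvtColor(s["pixels"],cv2.COLOR_RGB2HSV); m=(np.hypot(W[...,0]-p[0],W[...,1]-p[1])<70)&(hs[...,0]>45)&(hs[...,0]<80)&(hs[...,1]>100)
P=W[m]; print(np.percentile(P,[2,50,98],axis=0).round(1))
E
```

```text
time: 5.35
tool_pos: [614.0, -138.9, 141.9]
tcp_rot: [180.0, -0.1, 0.9]
ft_force: [0.6, -0.4, -1.1]
finger_gap: 21.7
grip_force: 79.3
t 5.35 pos [ 614.  -138.9  141.9] [ 1.8e+02 -1.0e-01  9.0e-01] q [-17.  14.  85.  -0.  81.  72.]
rows: [-0.005  -0.0009  0.0059] [ 0.001 -0.002 -0.003]
[ 614.1021679  -138.81574644  141.8590279 ]
[[ 579.7 -151.3  110.5]
 [ 662.5 -134.2  128.5]
 [ 667.6 -126.2  134.8]]
```

```bash
python3 -m jog '[-0.003,0,0.003,0,0,0, -0.004,0,0.006,0,0,0, -0.004,0,0.006,0,0,0]'
python3 -m jog '[0,-0.01,0,0,0,0, 0,-0.03,0,0,0,0, 0,-0.05,0,0,0,0, 0,-0.07,0,0,0,0, 0,-0.09,0,0,0,0, 0,-0.11,0,0,0,0, 0,-0.13,0,0,0,0, 0,-0.15,0,0,0,0]'
python3 goal.py 609 160 136 180 0 1.1
python3 - <<'E'
from h import *
s=r.snapshot("top"); save(s,"t3.png"); W=cloud(s)
for o in r.outline_of(s,"lump0"): print(round(o["score"],2),np.nanmedian(W[o["region"]],0).round())
cv2.imwrite("pics/crop3.png",cv2.resize(s["pixels"][60:340,200:540,::-1],None,fx=2,fy=2))
E
```

```text
time: 5.78
tool_pos: [609.4, -138.6, 134.5]
tcp_rot: [180.0, -0.0, 1.0]
ft_force: [-0.5, -1.4, 2.5]
finger_gap: 21.8
grip_force: 79.8
time: 6.78
tool_pos: [606.8, 13.1, 134.5]
tcp_rot: [180.0, -0.0, 1.0]
ft_force: [1.0, -3.6, 5.4]
finger_gap: 21.8
grip_force: 80.2
t 6.775 pos [606.8  13.1 134.5] [180.  -0.   1.] q [-4. 11. 89. -0. 80. 85.]
rows: [ 0.0047 -0.1469 -0.0016] [ 0.    -0.001 -0.002]
0.55 [400. 195.  20.]
0.4 [390. 230.  21.]
```

View pics/crop3.png

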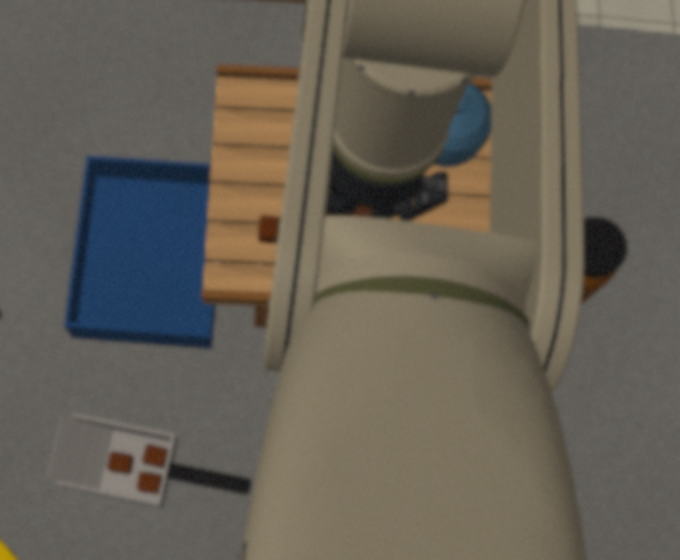

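Mid-sweep, the arm hides most of the shelf, but the last lump is still at (268,228) and the bowl hasn't moved. I'll continue.

```bash
python3 -m jog '[0.001,-0.02,-0.001,0,0,0, 0.002,-0.04,-0.001,0,0,0, 0.003,-0.06,-0.001,0,0,0, 0.003,-0.08,-0.001,0,0,0, 0.003,-0.1,-0.001,0,0,0, 0.003,-0.12,-0.001,0,0,0, 0.003,-0.14,-0.001,0,0,0, 0.003,-0.16,-0.001,0,0,0]'
python3 -m jog '[0,0,0,0,0,0, 0,0,0,0,0,0]'
python3 - <<'E'
from h import *
s=r.snapshot("scene"); save(s,"s4.png"); W=cloud(s)
for o in r.outline_of(s,"lump0"): print(round(o["score"],2),np.nanmedian(W[o["region"]],0).round())
cv2.imwrite("pics/crop4.png",cv2.resize(s["pixels"][180:360,150:450,::-1],None,fx=2.5,fy=2.5,interpolation=cv2.INTER_CUBIC))
E
```

```text
time: 7.88
tool_pos: [606.9, 172.9, 134.8]
tcp_rot: [-180.0, 0.0, 1.0]
ft_force: [-0.3, 0.3, -1.9]
finger_gap: 22.0
grip_force: 79.3
time: 8.12
tool_pos: [607.0, 171.5, 134.9]
tcp_rot: [180.0, 0.0, 1.0]
ft_force: [0.1, 0.6, -1.0]
finger_gap: 22.2
grip_force: 79.3
0.47 [643. 186.  22.]
```

View pics/crop4.png

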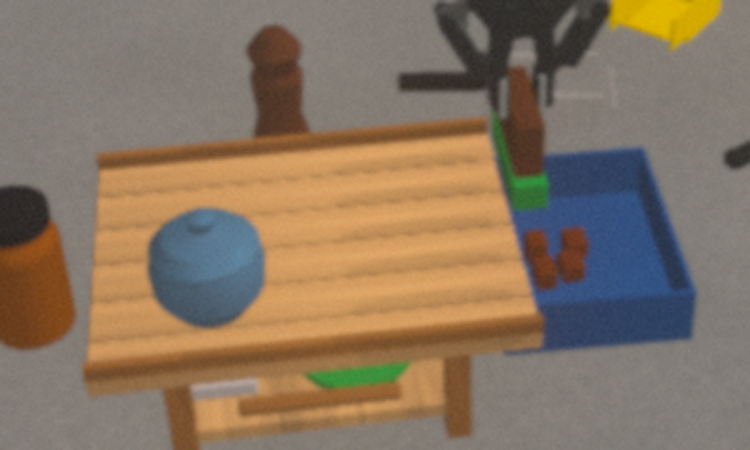

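All four lumps from the shelf are in the tray (crop 525–590, 230–285), and the bowl, jar and mill haven't moved. Next I'll put the scraper back near where it started.

```bash
python3 -m jog '[0,0,-0.04,0,0,0, 0,0,-0.08,0,0,0, 0,0,-0.085,0,0,0]'
python3 goal.py 395 -228 220 180 0 -24
```

```text
time: 8.6
tool_pos: [609.3, 171.2, 224.5]
tcp_rot: [-179.9, -0.4, 0.9]
ft_force: [-0.3, -0.1, -1.0]
finger_gap: 22.1
grip_force: 79.3
t 8.6 pos [609.3 171.2 224.5] [-179.9   -0.4    0.9] q [ 11.  12.  79.  -0.  89. 100.]
rows: [-0.2206  0.3958  0.0026] [-0.003 -0.007  0.435]
```

```bash
python3 -m jog '[-0.025,0.045,0,0,0,0.05, -0.05,0.09,0,0,0,0.1, -0.075,0.135,0,0,0,0.15, -0.1,0.18,0,0,0,0.2, -0.13,0.235,0,0,0,0.26, -0.16,0.29,0,0,0,0.32, -0.19,0.345,0,0,0,0.38, -0.221,0.396,0,0,0,0.435]'
python3 -m jog '[0,0,0.04,0,0,0, 0,0,0.09,0,0,0, 0,0,0.14,0,0,0, 0,0,0.16,0,0,0, 0,0,0.16,0,0,0]'
python3 goal.py 395 -228 34 180 0 -24
```

```text
time: 9.6
tool_pos: [390.9, -229.7, 218.8]
tcp_rot: [-180.0, 0.1, -24.1]
ft_force: [0.6, -0.3, -1.6]
finger_gap: 22.1
grip_force: 79.4
time: 10.22
tool_pos: [390.2, -226.7, 57.0]
tcp_rot: [-179.9, 0.3, -24.0]
ft_force: [0.3, 0.8, -0.7]
finger_gap: 21.9
grip_force: 79.4
t 10.225 pos [ 390.2 -226.7   57. ] [-179.9    0.3  -24. ] q [-37.  -8. 117.  -0.  72.  77.]
rows: [ 0.005  -0.0007  0.023 ] [-0.001  0.006 -0.   ]
```

```bash
python3 -m jog '[0,0,0.01,0,0,0, 0,0,0.017,0,0,0, 0,0,0.02,0,0,0, 0,0,0.02,0,0,0, 0,0,0.02,0,0,0]'
```

```text
time: 10.85
tool_pos: [393.0, -228.3, 40.4]
tcp_rot: [180.0, -0.0, -24.0]
ft_force: [0.4, 1.2, -0.6]
finger_gap: 21.9
grip_force: 79.4
```

```bash
python3 -m jog '[0,0,0.003,0,0,0, 0,0,0.005,0,0,0, 0,0,0.006,0,0,0, 0,0,0.006,0,0,0]'
python3 -m jog '[0,0,0,0,0,0, 0,0,0,0,0,0, 0,0,0,0,0,0, 0,0,0,0,0,0]' 1 100
python3 -m jog '[0,0,-0.05,0,0,0, 0,0,-0.1,0,0,0, 0,0,-0.15,0,0,0, 0,0,-0.15,0,0,0]'
python3 - <<'E'
from h import *
s=r.snapshot("wrist"); W=cloud(s); p=r.sense()["tool_pos"]
m=(W[...,2]>64)&(W[...,2]<100)&(np.hypot(W[...,0]-p[0],W[...,1]-p[1])<70)
P=W[m]; print(len(P),cv2.minAreaRect(P[:,:2].astype(np.float32)),np.nanpercentile(P[:,2],[3,50,97]))
E
python3 goal.py 380 130 140 180 0 82.5
```

```text
time: 11.35
tool_pos: [392.8, -228.3, 34.4]
tcp_rot: [180.0, -0.0, -24.0]
ft_force: [-2.2, 1.7, 5.4]
finger_gap: 22.0
grip_force: 80.1
time: 11.85
tool_pos: [392.7, -228.1, 33.9]
tcp_rot: [-180.0, 0.0, -24.0]
ft_force: [0.5, 0.2, -0.4]
finger_gap: 85.4
grip_force: 0.0
time: 12.35
tool_pos: [395.3, -229.9, 189.1]
tcp_rot: [179.9, -0.5, -24.0]
ft_force: [-0.5, -0.8, -0.9]
finger_gap: 85.5
grip_force: 0.0
3585 ((392.86688232421875, -228.82765197753906), (23.8984375, 83.0693130493164), 66.01693725585938) [73.23970864 75.68731715 77.05240431]
t 12.4 pos [ 394.  -229.1  186.3] [179.9  -0.3 -24. ] q [-37. -15. 109.   0.  86.  77.]
rows: [-0.1589 -0.3225  0.0452] [ 0.005 -0.002 -1.858]
```

```bash
cat >> goal.py <<'E'
open("log.txt","a").write(repr([*s["joint_pos"],*s["tool_pos"],*s["tcp_rot"]])+"\n")
E
python3 -m jog '[-0.03,-0.045,0,0,0,-0.18, -0.05,-0.09,0,0,0,-0.36, -0.07,-0.135,0,0,0,-0.54, -0.09,-0.18,0,0,0,-0.72, -0.11,-0.225,0,0,0,-0.9, -0.13,-0.27,0,0,0,-1.08, -0.15,-0.31,0,0,0,-1.26, -0.159,-0.322,0.02,0,0,-1.44]'
python3 -m jog '[0,0,0,0,0,0, 0,0,0,0,0,0]'
python3 goal.py 380 130 150 180 0 82.5;python3 goal.py 380 100 150 180 -35 82.5
```

```text
time: 13.4
tool_pos: [377.9, 133.0, 163.4]
tcp_rot: [-180.0, -0.0, 59.0]
ft_force: [0.9, -0.4, -0.2]
finger_gap: 85.5
grip_force: 0.0
time: 13.65
tool_pos: [377.8, 130.0, 163.5]
tcp_rot: [-180.0, 0.1, 58.3]
ft_force: [0.4, -0.4, 0.1]
finger_gap: 85.2
grip_force: 0.0
t 13.65 pos [377.8 130.  163.5] [-1.80e+02  1.00e-01  5.83e+01] q [ 12. -24. 118.  -0.  86.  43.]
rows: [0.0011 0.0019 0.0135] [-0.001  0.001 -0.422]
t 13.65 pos [377.8 130.  163.5] [-1.80e+02  1.00e-01  5.83e+01] q [ 12. -24. 118.  -0.  86.  43.]
rows: [-0.0244  0.0176  0.0135] [ 0.128  0.603 -0.409]
```

```bash
python3 -m jog '[-0.006,0.005,0,0.03,0.15,-0.1, -0.012,0.01,0,0.06,0.3,-0.2, -0.024,0.018,0.013,0.09,0.45,-0.3, -0.024,0.018,0.013,0.128,0.603,-0.409, -0.024,0.018,0.013,0.128,0.603,-0.409, -0.024,0.018,0.013,0.128,0.603,-0.409]'
python3 goal.py 380 100 150 180 -35 82.5
python3 - <<'E'
from h import *
s=r.snapshot("wrist"); save(s,"w5.png"); W=cloud(s)
hs=cv2.cvtColor(s["pixels"],cv2.COLOR_RGB2HSV)
m=(W[...,0]>340)&(W[...,0]<430)&(W[...,1]>80)&(W[...,1]<190)&(W[...,2]>30)&(W[...,2]<60)&(hs[...,2]<80)
P=W[m]; print(len(P),cv2.minAreaRect(P[:,:2].astype(np.float32)),np.percentile(P,[2,50,98],axis=0))
for t in open("log.txt").read().split("\n")[-4:-1]: print(t)
E
```

```text
time: 14.4
tool_pos: [381.3, 98.9, 150.8]
tcp_rot: [-179.9, -35.1, 82.3]
ft_force: [0.1, -0.5, -0.4]
finger_gap: 85.0
grip_force: 0.0
t 14.4 pos [381.3  98.9 150.8] [-179.9  -35.1   82.3] q [-27. -25. 128.  33.  90. -23.]
rows: [ 0.0002 -0.0015  0.0012] [ 0.001 -0.001 -0.003]
2251 ((378.24114990234375, 136.47508239746094), (83.00798034667969, 15.433073997497559), 82.43024444580078) [[368.02413537  96.50408903  43.56407237]
 [378.19635812 133.53706301  45.81365686]
 [388.84052909 175.40006574  47.32693458]]
[np.float64(11.648356007105354), np.float64(-24.080301386648795), np.float64(118.23099777757618), np.float64(-0.01960512537895794), np.float64(85.93628599932218), np.float64(43.34251718656011), np.float64(377.8264242021406), np.float64(130.02967576582677), np.float64(163.4858567295783), np.float64(-179.95016151972285), np.float64(0.07392193607557843), np.float64(58.30727514677475)]
[np.float64(11.648356007105354), np.float64(-24.080301386648795), np.float64(118.23099777757618), np.float64(-0.01960512537895794), np.float64(85.93628599932218), np.float64(43.34251718656011), np.float64(377.8264242021406), np.float64(130.02967576582677), np.float64(163.4858567295783), np.float64(-179.95016151972285), np.float64(0.07392193607557843), np.float64(58.30727514677475)]
[np.float64(-27.18504514616215), np.float64(-25.17200634222363), np.float64(127.8979868517479), np.float64(32.75205814066195), np.float64(90.44670610378691), np.float64(-23.137394351178465), np.float64(381.337747548519), np.float64(98.94977342461722), np.float64(150.81133059225175), np.float64(-179.92398377353376), np.float64(-35.053305883723226), np.float64(82.30412034232229)]
```

View pics/w5.png

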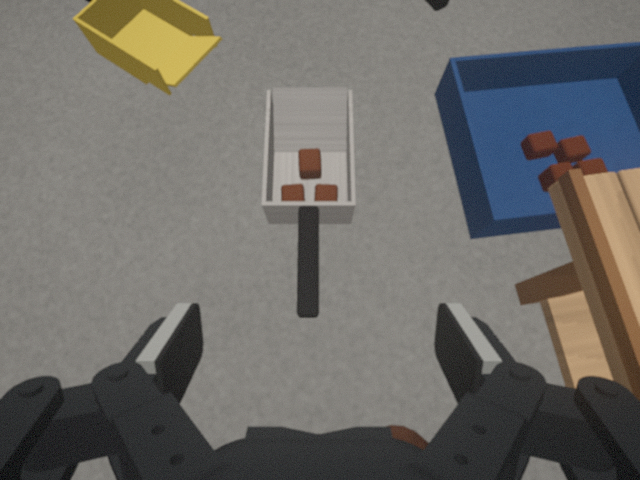

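The wrist view shows the steel scoop with its handle at column 308, between the fingers, and its three lumps inside. The tray holds four lumps (520–605, 130–190).

```bash
python3 goal.py 379 142 23 180 -35 82.4
cat > fk.py <<'E'
from h import *
from scipy.optimize import least_squares
def fk(q,p):
    h,a1,L2,L3,d,o=p; q=np.radians(q); z=lambda a:Ro.from_euler("z",a); y=lambda a:Ro.from_euler("y",a)
    R1=z(q[0]); R2=R1*y(q[1]); R3=R2*y(q[2]); R5=R3*z(q[3])*y(q[4]); R=R5*z(q[5])*z(-np.pi/2) 
    P=np.array([0,0,h])+R1.apply([a1,o,0])+R2.apply([0,0,L2])+R3.apply([0,0,L3])+R5.apply([0,0,d])
    return P,R
D=[eval(l,{"np":np}) for l in open("log.txt")]
D.append([-69.465,7.471,85.268,0,87.261,-4.893,257.644,-541.871,205.992,180,0,25.42])
f=lambda p:np.concatenate([fk(x[:6],p)[0]-x[6:9] for x in D]+[p[1:2]*.02])
sol=least_squares(f,[450,0,425,425,300,51]); P=sol.x
if __name__=="__main__":
    print(P.round(1),"res",sol.fun.round(1))
    for x in D[-2:]: print((fk(x[:6],P)[1].inv()*Ro.from_euler("xyz",x[9:],degrees=True)).as_rotvec(degrees=True).round(1))
E
python3 fk.py
```

```text
t 14.45 pos [381.4  99.5 151.1] [-180.   -35.    82.4] q [-27. -25. 128.  33.  90. -23.]
rows: [-0.0393 -0.008   0.1289] [-0.001 -0.     0.001]
[251.9  -4.  379.6 553.2 394.9  50.2] res [-3.7 -1.8  0.  -3.7 -1.8  0.   4.3 -0.4 -0.5  4.2 -0.4 -0.5 -0.9 -0.5
  0.9 -0.1]
[ -0.   0. 180.]
[  -0.    0. -180.]
```

```bash
python3 -m jog '[-0.012,-0.002,0.04,0,0,0, -0.025,-0.005,0.08,0,0,0, -0.034,-0.007,0.11,0,0,0, -0.039,-0.008,0.129,0,0,0, -0.039,-0.008,0.129,0,0,0, -0.039,-0.008,0.129,0,0,0]' 1 110
python3 goal.py 379 142 23 180 -35 82.4
```

```text
time: 15.2
tool_pos: [379.4, 143.5, 24.2]
tcp_rot: [179.8, -35.0, 82.8]
ft_force: [-0.1, 0.1, 0.7]
finger_gap: 84.9
grip_force: 0.0
t 15.2 pos [379.4 143.5  24.2] [179.8 -35.   82.8] q [-21. -14. 135.  36.  73. -29.]
rows: [-0.0019 -0.0003  0.0001] [-0.001 -0.     0.006]
```

```bash
python3 -m jog '[0,0,0,0,0,0, 0,0,0,0,0,0, 0,0,0,0,0,0, 0,0,0,0,0,0, 0,0,0,0,0,0, 0,0,0,0,0,0, 0,0,0,0,0,0]' -1 110
python3 goal.py 379 142 23 180 -35 82.4
python3 -m jog '[0.006,0,-0.008,0,0,0, 0.017,0,-0.025,0,0,0, 0.029,0,-0.041,0,0,0, 0.034,0,-0.049,0,0,0, 0.034,0,-0.049,0,0,0]'
python3 goal.py 379 142 83 180 -35 82.4
python3 - <<'E'
from h import *
s=r.snapshot("scene"); W=cloud(s); 
cv2.imwrite("pics/crop6.png",cv2.resize(s["pixels"][120:300,230:480,::-1],None,fx=3,fy=3,interpolation=cv2.INTER_CUBIC))
E
```

```text
time: 16.08
tool_pos: [378.9, 143.5, 23.1]
tcp_rot: [179.9, -35.1, 82.8]
ft_force: [0.9, -2.5, 3.8]
finger_gap: 10.2
grip_force: 108.1
t 16.075 pos [378.9 143.5  23.1] [179.9 -35.1  82.8] q [-21. -14. 135.  36.  73. -29.]
rows: [-0.0013  0.0003 -0.0007] [-0.002 -0.001  0.005]
time: 16.7
tool_pos: [378.8, 143.2, 83.0]
tcp_rot: [179.8, -35.0, 82.8]
ft_force: [-0.0, -0.4, -2.2]
finger_gap: 9.5
grip_force: 108.2
t 16.7 pos [378.8 143.2  83. ] [179.8 -35.   82.8] q [-21. -22. 133.  35.  80. -23.]
rows: [-0.0009  0.0003 -0.0006] [-0.001 -0.001  0.006]
```

View pics/crop6.png

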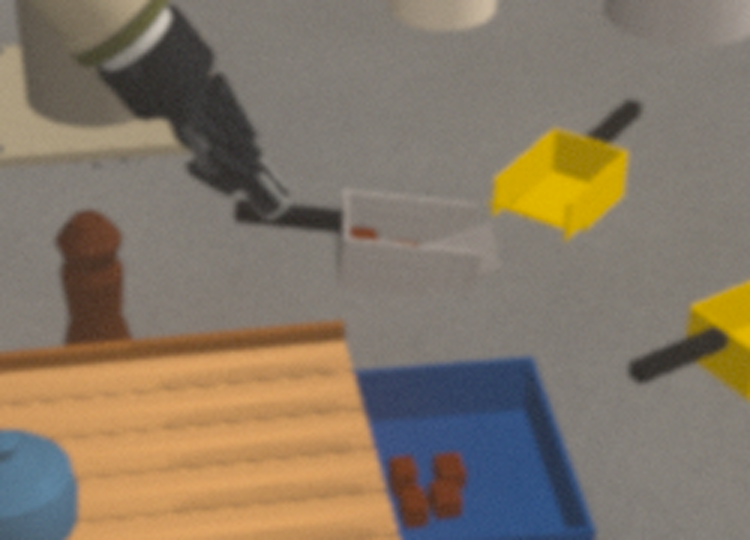

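The scoop is held level with its lumps inside (crop 345–495, 190–280), and the tray below it is clear. I'll fit the arm model and choose a reachable pour heading.

```bash
sed -i 's/z(-np.pi\/2)/z(np.pi\/2)/' fk.py
cat > plan.py <<'E'
from fk import *
lo=np.array([-169,-51,2,-76,0.5,-152]);hi=np.array([169,129,143,256,156,152])
def ik(T,rpy,q0):
    G=Ro.from_euler("xyz",rpy,degrees=True)
    def e(q):
        p,R=fk(q,P); return np.r_[(p-T)/10,(R.inv()*G).as_rotvec()*20]
    s=least_squares(e,np.clip(q0,lo+.1,hi-.1),bounds=(lo,hi)); return s.x,np.abs(s.fun).max()
if __name__=="__main__":
    print(P.round(1),np.abs(sol.fun).max())
    q=r.sense()["joint_pos"]
    a=r.sense()["tool_pos"]
    def tcp(g,pitch,psi): return np.array(g)+19*Ro.from_euler("xyz",[180,pitch,psi],degrees=True).apply([0,0,1])
    for psi in [82,110,140,170,200,225]:
        qq=q.copy();out=[];n=12
        for i in range(1,n+1):
            f=i/n; g=np.array([379,132,98])*(1-f)+np.array([610,242,255])*f
            qq,er=ik(tcp(g,-35,82.5+(psi-82.5)*f),[180,-35,82.5+(psi-82.5)*f],qq)
            out.append(er)
        qa=qq
        for b in range(10,91,10):
            qq,er2=ik(tcp([610,242,255],-35+b,psi),[180,-35+b,psi],qq); out.append(er2)
        print(psi,"level",qa.round(0),"pour",qq.round(0),"maxerr",np.round(max(out[:n]),2),np.round(out[n:],1))
E
python3 plan.py
```

```text
[262.7 -15.8 374.9 556.5 398.8  48.2] 15.138811638301206
82 level [-2.  6. 91. 35. 81.  1.] pour [ 37.  56.  33. -45. 125.  30.] maxerr 0.0 [0. 0. 0. 0. 0. 0. 0. 0. 0.]
110 level [ -1.  23.  72.  33.  98. -20.] pour [ 43.  33.  68. -50. 102.  23.] maxerr 0.0 [0. 0. 0. 0. 0. 0. 0. 0. 0.]
140 level [  4.  40.  48.  26. 116. -40.] pour [ 45.   9.  98. -57.  77.  11.] maxerr 0.0 [0. 0. 0. 0. 0. 0. 0. 0. 0.]
170 level [ 11.  58.  22.  16. 133. -62.] pour [ 38. -15. 121. -56.  47. -12.] maxerr 0.0 [0. 0. 0. 0. 0. 0. 0. 0. 0.]
200 level [ 18.  70.   2.  -2. 142. -93.] pour [  15.  -30.  132.   10.   24. -102.] maxerr 0.38 [0. 0. 0. 0. 0. 0. 0. 0. 0.]
225 level [  24.   63.   12.  -17.  136. -120.] pour [   1.  -23.  124.   44.   45. -152.] maxerr 0.0 [0.  0.  0.  0.  0.  0.  0.  0.  1.5]
```

```bash
python3 -m jog '[0.009,0,-0.012,0,0,0, 0.023,0,-0.033,0,0,0, 0.04,0,-0.057,0,0,0, 0.057,0,-0.082,0,0,0, 0.073,0,-0.104,0,0,0, 0.083,0,-0.118,0,0,0, 0.087,0,-0.124,0,0,0]'
cat > pour.py <<'E'
import sys; from h import *
# pour.py beta psi Nx Ny gz : nose kept at N horizontally
b,psi,nx,ny,gz=map(float,sys.argv[1:])
n=np.array([np.cos(np.radians(psi)),np.sin(np.radians(psi)),0]); c,s_=np.cos(np.radians(b)),np.sin(np.radians(b))
g=np.array([nx,ny,0])-n*(165*c-9*s_); g[2]=gz
G=Ro.from_euler("xyz",[180,-35+b,psi],degrees=True); T=g+19*G.apply([0,0,1])
st=r.sense(); R=Ro.from_euler("xyz",st["tcp_rot"],degrees=True)
print(T.round(0),"rows:",(R.inv().apply(T-st["tool_pos"])/1000).round(3),(R.inv()*G).as_rotvec().round(3))
E
python3 goal.py 379 142 234 180 -35 82.5; python3 pour.py 0 110 610 215 250; python3 pour.py 0 96 502 250 250
```

```text
time: 17.62
tool_pos: [378.5, 143.3, 234.9]
tcp_rot: [179.9, -35.0, 82.8]
ft_force: [-0.9, 0.5, -1.5]
finger_gap: 9.7
grip_force: 108.3
t 17.625 pos [378.5 143.3 234.9] [179.9 -35.   82.8] q [-21. -32. 124.  34.  96. -12.]
rows: [-0.0015  0.0007  0.0001] [-0.001 -0.001  0.004]
[663.  70. 234.] rows: [-0.031  0.291 -0.02 ] [ 0.275 -0.    -0.389]
[518.  97. 234.] rows: [-0.024  0.144 -0.016] [ 0.135 -0.001 -0.189]
```

```bash
python3 -m jog '[-0.001,0.012,-0.001,0.011,0,-0.016, -0.004,0.036,-0.002,0.034,0,-0.048, -0.007,0.07,-0.005,0.066,0,-0.093, -0.012,0.11,-0.008,0.104,0,-0.147, -0.016,0.15,-0.01,0.142,0,-0.2, -0.02,0.19,-0.013,0.18,0,-0.254, -0.024,0.228,-0.016,0.215,0,-0.305, -0.028,0.26,-0.018,0.246,0,-0.348]'
python3 -m jog '[0,0.015,0,0.01,0,-0.015, 0,0.025,0,0.018,0,-0.025, 0,0.03,-0.002,0.029,0,-0.041, 0,0.03,-0.002,0.029,0,-0.041]'
python3 goal.py 663 70 234 180 -35 110
for b in 20 40 55; do python3 pour.py $b 110 610 215 250;done
python3 - <<'E'
from h import *
s=r.snapshot("scene")
cv2.imwrite("pics/crop7.png",cv2.resize(s["pixels"][60:360,150:500,::-1],None,fx=2,fy=2,interpolation=cv2.INTER_CUBIC))
E
```

```text
time: 18.62
tool_pos: [632.8, 77.2, 231.1]
tcp_rot: [-179.8, -35.1, 107.1]
ft_force: [0.4, 0.2, -1.0]
finger_gap: 10.0
grip_force: 108.2
time: 19.12
tool_pos: [660.9, 85.2, 233.9]
tcp_rot: [-179.9, -35.1, 110.0]
ft_force: [0.0, -0.4, -2.0]
finger_gap: 9.7
grip_force: 108.2
t 19.125 pos [660.9  85.2 233.9] [-179.9  -35.1  110. ] q [-14.  32.  60.  30. 107. -29.]
rows: [-0.0122 -0.0033 -0.0087] [-0.002 -0.002 -0.   ]
[660.  77. 232.] rows: [-0.008 -0.003 -0.003] [-0.002 -0.351  0.   ]
[652. 100. 231.] rows: [ 0.012 -0.003  0.012] [-0.002 -0.7    0.   ]
[642. 127. 232.] rows: [ 0.036 -0.003  0.028] [-0.002 -0.961  0.001]
```

View pics/crop7.png

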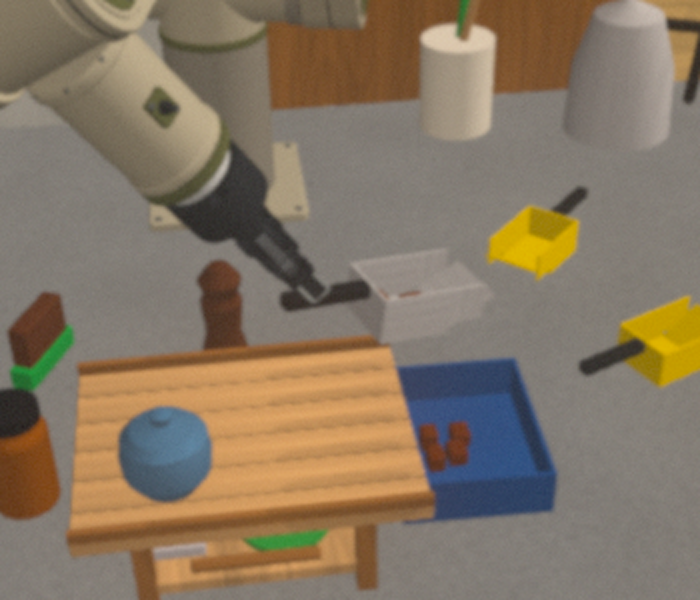

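Everything is in order: the scoop is level above the shelf end with its nose over the tray. I'll tilt now.

```bash
python3 -m jog '[-0.008,-0.003,-0.004,0,-0.12,0, -0.009,-0.003,-0.004,0,-0.25,0, -0.006,-0.003,-0.002,0,-0.4,0, 0.003,-0.003,0.006,0,-0.55,0, 0.012,-0.003,0.012,0,-0.7,0, 0.012,-0.003,0.012,0,-0.7,0]'
for b in 40 55 70 80 90; do python3 pour.py $b 110 610 215 245;done; python3 goal.py 600 200 200 180 5 110
```

```text
time: 19.92
tool_pos: [650.9, 103.6, 232.5]
tcp_rot: [180.0, 5.1, 110.3]
ft_force: [-0.0, -0.7, -3.1]
finger_gap: 9.9
grip_force: 108.7
[652. 100. 226.] rows: [-0.003 -0.     0.007] [0.001 0.001 0.006]
[642. 127. 227.] rows: [ 0.025 -0.     0.003] [ 0.001 -0.26   0.005]
[630. 160. 229.] rows: [ 0.06   0.    -0.002] [ 0.002 -0.522  0.005]
[621. 184. 232.] rows: [ 0.085  0.    -0.007] [ 0.003 -0.697  0.005]
[612. 209. 234.] rows: [ 0.111  0.    -0.012] [ 0.003 -0.871  0.005]
t 19.925 pos [650.9 103.6 232.5] [180.    5.1 110.3] q [  8.  15.  74.  -5.  90. -13.]
rows: [ 0.1105 -0.0143  0.0228] [0.001 0.001 0.006]
```

```bash
python3 -m jog '[0.011,0,0.005,0,-0.13,0, 0.025,0,0.003,0,-0.26,0, 0.042,0,0.001,0,-0.39,0, 0.06,0,-0.002,0,-0.522,0, 0.073,0,-0.005,0,-0.61,0, 0.085,0,-0.007,0,-0.7,0, 0.098,0,-0.01,0,-0.785,0, 0.111,0,-0.012,0,-0.871,0]'
python3 -m jog '[0,0,0,0,0,0, 0,0,0,0,0,0, 0,0,0,0,0,0, 0,0,0,0,0,0]'
python3 pour.py 90 110 610 215 245; python3 goal.py 600 200 200 180 55 110
python3 - <<'E'
from h import *
s=r.snapshot("scene")
cv2.imwrite("pics/crop8.png",cv2.resize(s["pixels"][60:360,150:500,::-1],None,fx=2,fy=2,interpolation=cv2.INTER_CUBIC))
E
```

```text
time: 20.92
tool_pos: [614.0, 203.9, 233.7]
tcp_rot: [-179.8, 55.0, 110.0]
ft_force: [-0.5, 0.8, -2.5]
finger_gap: 9.9
grip_force: 109.5
time: 21.42
tool_pos: [614.7, 203.9, 234.8]
tcp_rot: [179.9, 54.9, 109.9]
ft_force: [-0.2, 0.2, -1.4]
finger_gap: 9.7
grip_force: 109.8
[612. 209. 234.] rows: [ 0.004 -0.001 -0.004] [-0.    -0.002 -0.001]
t 21.425 pos [614.7 203.9 234.8] [179.9  54.9 109.9] q [ 41.  30.  72. -51.  99.  22.]
rows: [ 0.0292 -0.0152  0.019 ] [-0.    -0.002 -0.001]
```

View pics/crop8.png

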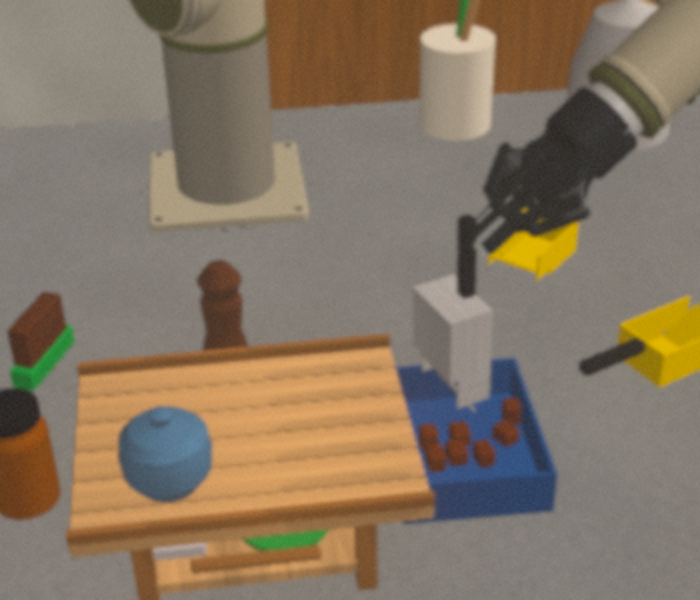

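All seven lumps are in the tray (crop 420–520, 405–465). I'll return along the same path.

```bash
for b in 75 60 45 30 15 0; do python3 pour.py $b 110 610 215 255;done
```

```text
[626. 172. 240.] rows: [-0.025 -0.001  0.025] [-0.     0.26  -0.001]
[638. 137. 238.] rows: [-0.043 -0.001  0.056] [-0.     0.522 -0.001]
[649. 108. 236.] rows: [-0.06  -0.     0.082] [-0.     0.784 -0.001]
[657.  87. 236.] rows: [-0.073 -0.     0.101] [ 0.000e+00  1.045e+00 -1.000e-03]
[661.  74. 237.] rows: [-0.082 -0.     0.112] [ 0.000e+00  1.307e+00 -1.000e-03]
[663.  70. 239.] rows: [-0.086 -0.     0.114] [ 0.000e+00  1.569e+00 -1.000e-03]
```

```bash
python3 -m jog '[-0.012,0,0.012,0,0.13,0, -0.025,0,0.025,0,0.26,0, -0.034,0,0.04,0,0.39,0, -0.043,0,0.056,0,0.522,0, -0.052,0,0.069,0,0.653,0, -0.06,0,0.082,0,0.784,0, -0.067,0,0.092,0,0.915,0, -0.073,0,0.101,0,1.045,0]'
python3 pour.py 15 110 610 215 255;python3 pour.py 0 110 610 215 255
```

```text
time: 22.48
tool_pos: [657.3, 86.7, 237.3]
tcp_rot: [179.9, -5.1, 110.0]
ft_force: [-0.5, 0.0, -1.6]
finger_gap: 9.8
grip_force: 109.3
[661.  74. 237.] rows: [-0.014 -0.001 -0.001] [0.002 0.26  0.   ]
[663.  70. 239.] rows: [-0.017 -0.001 -0.004] [0.002 0.522 0.001]
```

```bash
python3 -m jog '[-0.008,0,-0.001,0,0.13,0, -0.014,0,-0.001,0,0.26,0, -0.016,0,-0.002,0,0.39,0, -0.017,0,-0.004,0,0.522,0, -0.017,0,-0.004,0,0.522,0]'
python3 goal.py 379 143 240 180 -35 82.8
```

```text
time: 23.1
tool_pos: [662.5, 68.5, 235.3]
tcp_rot: [-179.7, -34.9, 109.6]
ft_force: [-0.1, 0.1, -2.1]
finger_gap: 9.3
grip_force: 108.7
t 23.1 pos [662.5  68.5 235.3] [-179.7  -34.9  109.6] q [-15.  33.  59.  30. 108. -30.]
rows: [ 0.1382 -0.2415  0.0921] [-0.274  0.003  0.383]
```

```bash
python3 -m jog '[0.01,-0.017,0.006,-0.019,0,0.027, 0.028,-0.048,0.018,-0.055,0,0.077, 0.048,-0.085,0.032,-0.096,0,0.134, 0.069,-0.121,0.046,-0.137,0,0.192, 0.09,-0.157,0.06,-0.178,0,0.249, 0.11,-0.193,0.074,-0.219,0,0.306, 0.128,-0.223,0.085,-0.253,0,0.354, 0.138,-0.242,0.092,-0.274,0.003,0.383]'
python3 -m jog '[0,0,0,0,0,0, 0,0,0,0,0,0]'
python3 goal.py 379 143 60 180 -35 82.8
python3 goal.py 379 143 27 180 -35 82.8
```

```text
time: 24.1
tool_pos: [377.2, 144.8, 241.8]
tcp_rot: [179.4, -34.8, 83.4]
ft_force: [0.3, -0.0, -1.7]
finger_gap: 9.8
grip_force: 108.6
time: 24.35
tool_pos: [379.1, 144.3, 242.2]
tcp_rot: [179.4, -34.9, 83.4]
ft_force: [0.2, -0.4, -2.2]
finger_gap: 9.8
grip_force: 108.4
t 24.35 pos [379.1 144.3 242.2] [179.4 -34.9  83.4] q [-21. -32. 123.  34.  97. -12.]
rows: [-0.1054 -0.0014  0.1486] [0.004 0.001 0.009]
t 24.35 pos [379.1 144.3 242.2] [179.4 -34.9  83.4] q [-21. -32. 123.  34.  97. -12.]
rows: [-0.1243 -0.0017  0.1757] [0.004 0.001 0.009]
```

```bash
python3 -m jog '[-0.018,0,0.025,0.004,0,0.009, -0.045,0,0.063,0.004,0,0.009, -0.075,0,0.106,0.004,0,0.009, -0.1,-0.001,0.141,0.004,0,0.009, -0.115,-0.001,0.162,0.004,0,0.009, -0.12,-0.002,0.17,0.004,0,0.009, -0.12,-0.002,0.17,0.004,0,0.009, -0.12,-0.002,0.17,0.004,0,0.009]'
python3 goal.py 379 143 24 180 -35 82.8
python3 - <<'E'
from h import *
s=r.snapshot("scene"); W=cloud(s); 
m=(W[...,0]>330)&(W[...,0]<450)&(W[...,1]>180)&(W[...,1]<310)&(W[...,2]>4)&(W[...,2]<80)
P=W[m]; A=np.c_[P[:,:2],np.ones(len(P))]
hi=P[P[:,1]<200]; print("rear top",np.percentile(hi[:,2],97))
for y0 in range(180,260,20):
    h=P[(P[:,1]>y0)&(P[:,1]<y0+20)]; print(y0,np.percentile(h[:,2],[1,98]).round(1))
E
```

```text
time: 25.35
tool_pos: [378.8, 143.6, 34.7]
tcp_rot: [-179.9, -35.0, 82.7]
ft_force: [-0.0, 0.2, -1.2]
finger_gap: 9.4
grip_force: 108.7
t 25.35 pos [378.8 143.6  34.7] [-179.9  -35.    82.7] q [-21. -16. 134.  35.  74. -27.]
rows: [-0.0066  0.0003  0.0084] [-0.001 -0.001 -0.001]
rear top 51.664788095783486
180 [ 5.3 51.9]
200 [ 4.9 48.6]
220 [ 4.5 47.6]
240 [ 4.8 46.7]
```

The scoop's nose has sagged about 5° in the grip. I'll level it before setting it down.

```bash
python3 -m jog '[0,0,0,0,0.045,0, 0,0,0,0,0.087,0, 0,0,0,0,0.087,0, 0,0,0,0,0.087,0]'
python3 - <<'E'
from h import *
for c in ["scene","top"]:
    s=r.snapshot(c); W=cloud(s); print(r.sense()["tool_pos"].round(1),r.sense()["tcp_rot"].round(1))
    m=(W[...,0]>330)&(W[...,0]<450)&(W[...,1]>180)&(W[...,1]<310)&(W[...,2]>4)&(W[...,2]<80)
    P=W[m]
    for y0 in range(180,260,20):
        h=P[(P[:,1]>y0)&(P[:,1]<y0+20)]; print(y0,np.percentile(h[:,2],[1,98]).round(1))
E
```

```text
time: 25.9
tool_pos: [378.2, 143.6, 34.0]
tcp_rot: [-179.8, -40.0, 82.6]
ft_force: [-1.3, 0.2, -2.0]
finger_gap: 10.0
grip_force: 108.3
[378.1 143.7  34. ] [-179.8  -40.    82.6]
180 [ 5.5 52.2]
200 [ 6.6 51.7]
220 [ 5.1 50.8]
240 [ 8.  50.2]
[378.  143.9  34. ] [-179.8  -40.    82.6]
180 [ 5.4 53.3]
200 [ 5.2 51.6]
220 [ 4.4 50.8]
240 [ 4.8 50.2]
```

```bash
python3 -m jog '[-0.001,0,0.0015,0,0.035,0, -0.0025,0,0.003,0,0.035,0, -0.0039,0,0.0046,0,0.035,0, -0.0039,0,0.0046,0,0.035,0, -0.0039,0,0.0046,0,0.035,0]'
python3 - <<'E'
from h import *
for c in ["scene"]:
    s=r.snapshot(c); W=cloud(s); print(r.sense()["tool_pos"].round(1),r.sense()["tcp_rot"].round(1),r.sense()["ft_force"])
    m=(W[...,0]>330)&(W[...,0]<450)&(W[...,1]>180)&(W[...,1]<310)&(W[...,2]>4)&(W[...,2]<80)
    P=W[m]
    for y0 in range(180,260,20):
        h=P[(P[:,1]>y0)&(P[:,1]<y0+20)]; print(y0,np.percentile(h[:,2],[1,98]).round(1))
E
```

```text
time: 26.62
tool_pos: [377.7, 144.0, 27.6]
tcp_rot: [-179.7, -42.0, 82.6]
ft_force: [-0.7, 1.1, -1.4]
finger_gap: 9.4
grip_force: 108.4
[377.7 143.9  27.7] [-179.7  -42.    82.6] [-0.26864677 -0.21563074 -1.88081475]
180 [ 4.6 47.7]
200 [ 4.5 47.5]
220 [ 4.8 47.9]
240 [ 4.4 47.8]
```

```bash
python3 -m jog '[-0.0007,0,0.0008,0,0,0, -0.0013,0,0.0015,0,0,0, -0.0013,0,0.0015,0,0,0]'
```

```text
time: 27.05
tool_pos: [377.6, 144.0, 25.5]
tcp_rot: [-179.7, -42.1, 82.6]
ft_force: [-0.7, 0.1, -1.7]
finger_gap: 9.8
grip_force: 108.7
```

```bash
python3 -m jog '[-0.0007,0,0.0008,0,0,0, -0.0013,0,0.0015,0,0,0, -0.0013,0,0.0015,0,0,0]'
python3 -m jog '[0,0,0,0,0,0, 0,0,0,0,0,0, 0,0,0,0,0,0, 0,0,0,0,0,0, 0,0,0,0,0,0]' 1 40
python3 -m jog '[0,0,-0.03,0,0,0, 0,0,-0.08,0,0,0, 0,0,-0.14,0,0,0, 0,0,-0.14,0,0,0]'
python3 - <<'E'
from h import *
s=r.snapshot("scene"); W=cloud(s)
m=(W[...,0]>330)&(W[...,0]<450)&(W[...,1]>180)&(W[...,1]<310)&(W[...,2]>4)&(W[...,2]<80); P=W[m]
for y0 in range(180,260,20):
    h=P[(P[:,1]>y0)&(P[:,1]<y0+20)]; print(y0,np.percentile(h[:,2],[1,98]).round(1))
cv2.imwrite("pics/crop9.png",cv2.resize(s["pixels"][60:360,120:520,::-1],None,fx=2,fy=2,interpolation=cv2.INTER_CUBIC))
E
```

```text
time: 27.42
tool_pos: [377.6, 144.0, 23.6]
tcp_rot: [-179.7, -42.1, 82.6]
ft_force: [0.8, -0.5, -1.1]
finger_gap: 9.7
grip_force: 109.0
time: 28.05
tool_pos: [377.6, 144.0, 23.6]
tcp_rot: [-179.7, -42.1, 82.6]
ft_force: [-0.1, -0.4, 0.0]
finger_gap: 85.1
grip_force: 0.0
time: 28.55
tool_pos: [368.6, 47.4, 130.5]
tcp_rot: [179.8, -41.8, 82.7]
ft_force: [0.4, 0.6, -0.1]
finger_gap: 85.4
grip_force: 0.0
180 [ 4.2 47.1]
200 [ 4.4 46.1]
220 [ 4.4 47. ]
240 [ 4.3 46.9]
```

View pics/crop9.png

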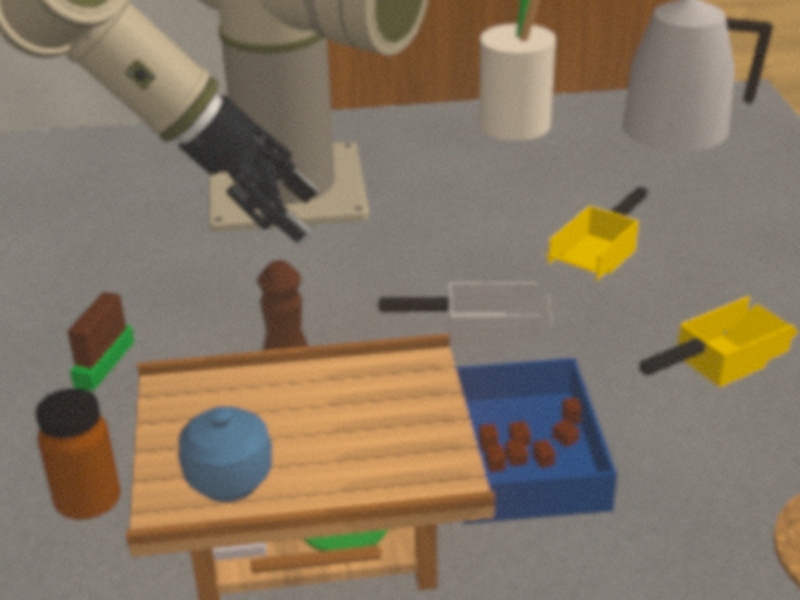

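The final view shows seven lumps in the tray (480–580, 400–465), the empty scoop standing level (380–550, 285–330) and the scraper standing at (100,340). The bowl, jar and mill are in place and the gripper is clear of everything.

```bash
python3 -m jog '[0,0,-0.02,0,0,0, 0,0,-0.02,0,0,0, 0,0,-0.02,0,0,0]'; python3 -c "
from bench import r
print(r.hand_in())"
```

```text
time: 28.98
tool_pos: [363.9, 38.7, 141.3]
tcp_rot: [-179.6, -42.1, 82.5]
ft_force: [0.3, -0.4, -0.3]
finger_gap: 85.1
grip_force: 0.0
the job is handed in; nothing more can be done
None
```

The job is handed in at 29 s: all seven lumps are in the blue tray, the scoop stands level and the scraper is put down, both on the counter outside the tray, and the bowl, jar and mill have not visibly moved.

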